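# Find the unlatched flap of the service box and push it open

## Task

One of the four identical flaps in the top of the grey service box has been left unlatched. With shut fingertips press gently on the near end of the flaps, one after another, until you find the one that rocks, then push that flap's near end down into its bay and away from you until the flap stands well open, steeper than 60 degrees, so that the jacks below can be reached, and leave it so. Never push hard on the box or its flaps (the flaps that do not give are latched), and leave the loupe, vial and tin where they stand.

Things in the scene. Friction and masses are not known exactly. Their poses are not given: they have to be found in the camera images.
- service_box: Grey metal box fixed to the worktop, 134 (x) x 286 (y) x 82 mm high, yaw varies. Origin: centre of underside; x away from the robot, y left, z up. Flat top with four identical aluminium flaps at y = +102, +34, -34, -102 mm, flush, one bay under each: opening x -43 to +45 mm, 62 mm wide, 78 mm deep. Three flaps, caught beneath, give under 2 degrees; any one is free; not visible from outside.
- flap_1 (a joint): Hinge of the left-most (+y) flap, rad: 0 shut and flush, grows as its near (-x) end goes down into the bay, stop at 1.3. Hinge line along the box's y at x = +26, z = 79 mm of the box. No spring: a friction hinge (0.2 N m) that stays where left; 4 N on the near end moves it unless caught beneath.
- flap_1_press (a point): Point on the upper face of the left-most (+y) flap (86 x 60 x 5 mm, 68 mm before the hinge line and 18 mm beyond it), on its centre line 48 mm nearer than the hinge; moves with the flap. Axes when shut as the box's: x away from the robot, y along the hinge, z up out of the face.
- flap_2 (a joint): Hinge of the second from left flap, rad: 0 shut and flush, grows as its near (-x) end goes down into the bay, stop at 1.3. Hinge line along the box's y at x = +26, z = 79 mm of the box. No spring: a friction hinge (0.2 N m) that stays where left; 4 N on the near end moves it unless caught beneath.
- flap_2_press (a point): Point on the upper face of the second from left flap (86 x 60 x 5 mm, 68 mm before the hinge line and 18 mm beyond it), on its centre line 48 mm nearer than the hinge; moves with the flap. Axes when shut as the box's: x away from the robot, y along the hinge, z up out of the face.
- flap_3 (a joint): Hinge of the third from left flap, rad: 0 shut and flush, grows as its near (-x) end goes down into the bay, stop at 1.3. Hinge line along the box's y at x = +26, z = 79 mm of the box. No spring: a friction hinge (0.2 N m) that stays where left; 4 N on the near end moves it unless caught beneath.
- flap_3_press (a point): Point on the upper face of the third from left flap (86 x 60 x 5 mm, 68 mm before the hinge line and 18 mm beyond it), on its centre line 48 mm nearer than the hinge; moves with the flap. Axes when shut as the box's: x away from the robot, y along the hinge, z up out of the face.
- flap_4 (a joint): Hinge of the right-most (-y) flap, rad: 0 shut and flush, grows as its near (-x) end goes down into the bay, stop at 1.3. Hinge line along the box's y at x = +26, z = 79 mm of the box. No spring: a friction hinge (0.2 N m) that stays where left; 4 N on the near end moves it unless caught beneath.
- flap_4_press (a point): Point on the upper face of the right-most (-y) flap (86 x 60 x 5 mm, 68 mm before the hinge line and 18 mm beyond it), on its centre line 48 mm nearer than the hinge; moves with the flap. Axes when shut as the box's: x away from the robot, y along the hinge, z up out of the face.
- loupe: Bystander: round stand loupe, black with a pale foot, 40 mm diameter, 43 mm high, loose in front of the box. Origin: centre of its underside.
- small_vial: Bystander: small cream vial with a ribbed white cap, 23 mm diameter, 48 mm high, loose in front of the box. Origin: centre of its underside.
- grease_tin: Bystander: round white tin, 53 mm diameter, 26 mm high, loose at the right-hand end of the box. Origin: centre of its underside.

How it is judged:
By the outcome, as a careful person would: the job done as asked, in the order asked, and still so for the second after the job is handed in, with the robot touching nothing.
It also fails if it takes over 45 s, if anything falls off the work surface, if the arm or the gripper's body presses on something with over 40 N, if the wrist force passes 120 N, or if a joint passes its speed limit or range.

## Robot

A 6-joint arm with a two-finger parallel gripper is mounted at the origin on a cart in front of the work surface, level with it; the furniture and walls round the work are solid. World frame = base frame: x ahead of the robot, y to its left, z up, the work surface at z = 0. Lengths are in m, angles in degrees, forces in N, time in s.
With the tool pointing down it reaches from about 0.3 to 0.95 m from the base axis. Payload 3.1 kg.
Tool frame: the origin (TCP) lies at the very end of the fingers, on their centre line; the grasp point (between the pads) lies 19 mm behind it; z points along the fingers, y is the line along which they close (so a half turn about z gives the same grasp; the last joint's range is limited). The gripper opens to 85 mm and grips with 20 to 120 N. Pads are 22 mm wide; open, the fingers measure 114 mm over their backs; the gripper's body (76 mm by 85 mm) begins 54 mm behind the grasp point. The pads swing forward as they close: fully open they stand 13 mm farther back than shut.
Start: joints at [-80.025, 17.653, 93.61, -0, 68.738, -3.994], TCP at [0.151, -0.607, 0.231] pointing down, gripper open.
Joint ranges: [-175.34, 175.34], [-45.06, 112.39], [2.9, 150.54], [-68.45, 248.45], [3.09, 151.38], [-168.51, 168.51]. Speed limits (degrees/s): [159.86, 159.86, 180, 180, 180, 180].

## Interface

Orientations are given as a 3x3 rotation matrix whose columns are the frame's x, y, z axes.
In Python, from cell import r gives the robot as it stands.
- The arm moves only by the tool carry_out, never from a script. Its argument "motion" is a list of rows, each an object of numbers: "wx", "wy", "wz": the turn, a rotation vector about the tool's x, y, z in units of 0.1 rad (1.0 is 0.1 rad); "tx", "ty", "tz": the shift along the tool's x, y, z in units of 40 cm (1.0 is 40 cm); "grip": the gripper's target within -1 to 1 (shut at 1, half-way at 0, fully open at -1). A call has 1 to 10 rows; each row shifts and turns the commanded pose from where the row before left it, along the tool's axes as they then stand; what a row does not reach is not made up. A row lasts 1/8 s, in which the tool goes at most 62.5 mm and 10.7 degrees, less where a joint would pass 70% of its speed; a pose out of reach is approached as far as the arm can. A call with a number of a shift or a turn outside -1 to 1 is refused whole. A call with a gripper value outside its range is refused whole. The fingers move at their own pace and stop on an object; "force" is the grip in N (left out, the last holds). Time passes only in rows, so rows that do not move let the fingers close. It gives the time, the measured TCP pose, the force, the opening and the grip force at its end, in the units of the state.
- r.sense(): the state, without advancing time (a new reading comes with each control period).
- r.get_image(name): name is "scene" or "side" or "wrist"; returns a dict with "color" (384x512x3 uint8, red, green, blue), "z_map" (384x512 float32, m along the optical axis (not along the pixel's ray), 0 where there is no reading), "mtx" (3x3 intrinsics, pixels), "world_from_camera" (4x4, takes a point from camera to world coordinates). Camera axes: x right, y up, looking along -z (the intrinsics and any distortion apply to the point x, -y, -z); pixel columns grow to the right and rows downward; lengths in m; the calibration is good to about 2 mm. A picture is of the moment at which its call begins.
- r.hand_in(): hands the job in; it is judged then, once.
Trained networks look in a picture, given as the dict that the camera call returned (one of the last four; its "shot" number tells which), for a name from the list of things; names that differ only in an ending like _2 or _b are one class to them, and where a whole thing is asked for, a point or a joint stands for the part that bears it (a point fixed in the world has none). Each returns a list of dicts, best first, with "p" (0 to 1); they miss things now and then, are a little off and sometimes report something else, mostly with a low value. They report only what shows in the picture. A call takes as long as a camera call.
- r.boxes_of(picture, label): "bbox" ([centre column, centre row, width, height] in pixels, round what is visible of it).
- r.regions_of(picture, label): "pixels" (384x512 bool, what is visible of it) and "bbox" ([centre column, centre row, width, height] in pixels, round what is visible of it).
The state is a dict: "time": time; "joints": joint angles; "dq": joint speeds; "joint_torque": joint torques, N m; "eef_pos": TCP position; "tool_rot": TCP orientation; "contact_force": force on the tool from outside, world axes, zero at the start; "moment": the same for the moment, N m; "gripper_width": finger opening in m; "grip_force": force on a finger pad.
Only numpy, scipy, OpenCV 4.12 (cv2) and the standard library are available. Lean on these libraries where they do the work, as an engineer would, in place of code of your own. Each camera call takes 0.05 s, during which the arm holds its last target. There are 200 camera calls.

## Working session

There is one attempt and no reset: what is moved stays moved. The work goes in short steps, Python scripts to look and compute and a tool call to move; the robot and the scene stay as the last step left them, time stands still between calls to the robot, and variables do not carry over. Pictures are saved under pics/ and viewed, at most 10 in all, crops included, and the job is handed in when it is done.

Besides the shell and the picture viewer there is one more tool, called after "Emit:" in YAML: its name, and indented under it one key for each argument. carry_out: Moves the arm, as the interface text tells. Its arguments: {"type":"object","properties":{"motion":{"type":"array"},"force":{"type":"number"}},"required":["motion"]}

```bash
ls; mkdir -p pics; cat > h.py <<'E'
from cell import r
import numpy as np, cv2
def cloud(p):
    z=p["z_map"]; K=p["mtx"]; v,u=np.mgrid[:384,:512]
    c=np.stack([(u-K[0,2])/K[0,0]*z,-(v-K[1,2])/K[1,1]*z,-z],-1)
    T=p["world_from_camera"]; return c@T[:3,:3].T+T[:3,3], z>0
E
python3 - <<'E'
from h import *
ims=[]
for n in ["scene","side"]:
    p=r.get_image(n); ims.append(p["color"]); P,ok=cloud(p)
    for l in ["service_box","flap_1","loupe","small_vial","grease_tin"]:
        for d in r.regions_of(p,l)[:5]:
            q=P[d["pixels"]&ok]
            if len(q)<5: continue
            print(n,l,round(d["p"],2),np.round(d["bbox"]),"med",np.round(np.median(q,0),3),"lo",np.round(np.percentile(q,2,0),3),"hi",np.round(np.percentile(q,98,0),3))
            if l=="service_box":
                t=q[np.abs(q[:,2]-.082)<.006][:,:2]; print(len(t),cv2.minAreaRect((t*1000).astype(np.float32)))
cv2.imwrite("pics/a.png",cv2.resize(np.vstack(ims)[:,:,::-1],(400,600)))
cv2.imwrite("pics/s.png",ims[0][:,:,::-1])
s=r.sense();print(s["eef_pos"],s["tool_rot"],s["time"],s["contact_force"])
E
```

```text
pics
scene service_box 0.55 [259. 184. 128. 101.] med [ 0.511 -0.009  0.081] lo [ 0.48  -0.122  0.007] hi [0.609 0.156 0.084]
4467 ((548.2530517578125, 21.096603393554688), (137.66665649414062, 288.5615539550781), 0.019478270784020424)
scene flap_1 0.97 [294. 185.  45.  28.] med [ 0.545 -0.082  0.082] lo [ 0.505 -0.111  0.08 ] hi [ 0.591 -0.052  0.084]
scene flap_1 0.96 [270. 175.  40.  28.] med [ 0.547 -0.014  0.082] lo [ 0.507 -0.042  0.08 ] hi [0.59  0.014 0.084]
scene flap_1 0.74 [224. 151.  37.  22.] med [0.547 0.122 0.082] lo [0.508 0.093 0.08 ] hi [0.592 0.151 0.084]
scene flap_1 0.66 [246. 164.  40.  24.] med [0.545 0.054 0.082] lo [0.504 0.026 0.08 ] hi [0.589 0.084 0.084]
scene loupe 0.83 [237. 217.  22.  26.] med [ 0.427 -0.017  0.036] lo [ 0.418 -0.031  0.004] hi [0.449 0.003 0.044]
scene loupe 0.75 [258. 184. 132. 100.] med [ 0.512 -0.009  0.081] lo [ 0.48  -0.122  0.004] hi [0.611 0.156 0.084]
scene loupe 0.61 [271. 173.  37.  27.] med [ 0.548 -0.014  0.082] lo [ 0.51  -0.041  0.08 ] hi [0.589 0.014 0.084]
scene small_vial 0.57 [203. 193.  13.  16.] med [0.435 0.102 0.0
[... 1194 characters left out ...]
]
side loupe 0.85 [280. 237.  21.  31.] med [0.43  0.001 0.036] lo [ 0.415 -0.024  0.   ] hi [0.45  0.01  0.043]
side small_vial 0.73 [240. 272.  16.  28.] med [0.433 0.115 0.032] lo [ 0.426  0.101 -0.   ] hi [0.446 0.121 0.049]
side grease_tin 0.46 [284. 170.  17.   8.] med [ 0.536 -0.189  0.025] lo [ 0.518 -0.199  0.022] hi [ 0.552 -0.182  0.027]
side grease_tin 0.33 [234. 194.  46.  31.] med [ 0.543 -0.009  0.08 ] lo [ 0.503 -0.039  0.078] hi [0.587 0.019 0.083]
[ 0.15082523 -0.60652452  0.23127907] [[ 9.70429778e-01  2.41383605e-01 -2.24887091e-05]
 [ 2.41383605e-01 -9.70429779e-01  7.17339206e-06]
 [-2.00921737e-05 -1.23896789e-05 -1.00000000e+00]] 0.6 [-0.0751943 -0.2371691  0.0626735]
```

View pics/s.png

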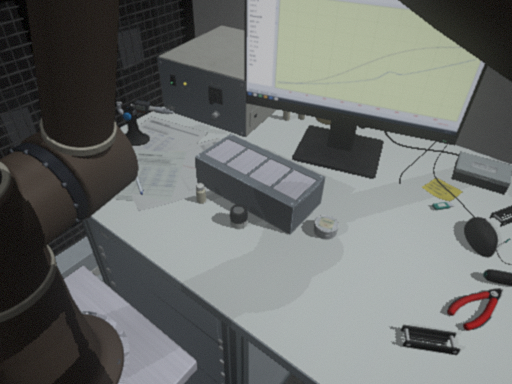

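The top of the box is flat, with no yaw and its centre near (0.546, 0.022). The flaps are at y ≈ 0.124, 0.056, -0.012 and -0.080. In the picture the box spans about (195–323, 135–235), and the loupe (238,217) and vial (201,193) stand in front of it. The tin is at the right end (327,226). I'll start at the right-most flap.

Emit:
carry_out:
  motion:
    - {"wz": 0.813,"grip": 1}
    - {"wz": 0.813,"grip": 1}
    - {"wz": 0.813,"grip": 1}
    - {"tx": 0.07,"ty": -0.1,"grip": 1}
    - {"tx": 0.07,"ty": -0.1,"grip": 1}
    - {"tx": 0.07,"ty": -0.1,"grip": 1}
    - {"tx": 0.07,"ty": -0.1,"grip": 1}
    - {"tx": 0.07,"ty": -0.1,"grip": 1}
    - {"tx": 0.07,"ty": -0.1,"grip": 1}
    - {"tx": 0.07,"ty": -0.1,"grip": 1}
  force: 20

```text
invalid input
```

Emit:
carry_out:
  motion:
    - {"wx": 0,"wy": 0,"wz": 0.813,"tx": 0,"ty": 0,"tz": 0,"grip": 1}
    - {"wx": 0,"wy": 0,"wz": 0.813,"tx": 0,"ty": 0,"tz": 0,"grip": 1}
    - {"wx": 0,"wy": 0,"wz": 0.813,"tx": 0,"ty": 0,"tz": 0,"grip": 1}
    - {"wx": 0,"wy": 0,"wz": 0,"tx": 0.07,"ty": -0.1,"tz": 0,"grip": 1}
    - {"wx": 0,"wy": 0,"wz": 0,"tx": 0.07,"ty": -0.1,"tz": 0,"grip": 1}
    - {"wx": 0,"wy": 0,"wz": 0,"tx": 0.07,"ty": -0.1,"tz": 0,"grip": 1}
    - {"wx": 0,"wy": 0,"wz": 0,"tx": 0.07,"ty": -0.1,"tz": 0,"grip": 1}
    - {"wx": 0,"wy": 0,"wz": 0,"tx": 0.07,"ty": -0.1,"tz": 0,"grip": 1}
    - {"wx": 0,"wy": 0,"wz": 0,"tx": 0.07,"ty": -0.1,"tz": 0,"grip": 1}
    - {"wx": 0,"wy": 0,"wz": 0,"tx": 0.07,"ty": -0.1,"tz": 0,"grip": 1}
  force: 20

```text
time: 1.85
eef_pos: [0.3477, -0.3253, 0.2316]
tool_rot: [[1.0, -0.0, 0.001], [-0.0, -1.0, -0.001], [0.001, 0.001, -1.0]]
contact_force: [0.2, -0.1, -1.0]
gripper_width: 0.0002
grip_force: 0.0
```

Emit:
carry_out:
  motion:
    - {"wx": 0,"wy": 0,"wz": 0,"tx": 0.062,"ty": -0.0875,"tz": 0.02,"grip": 1}
    - {"wx": 0,"wy": 0,"wz": 0,"tx": 0.062,"ty": -0.0875,"tz": 0.02,"grip": 1}
    - {"wx": 0,"wy": 0,"wz": 0,"tx": 0.062,"ty": -0.0875,"tz": 0.02,"grip": 1}
    - {"wx": 0,"wy": 0,"wz": 0,"tx": 0.062,"ty": -0.0875,"tz": 0.02,"grip": 1}
    - {"wx": 0,"wy": 0,"wz": 0,"tx": 0.062,"ty": -0.0875,"tz": 0.02,"grip": 1}
    - {"wx": 0,"wy": 0,"wz": 0,"tx": 0.062,"ty": -0.0875,"tz": 0.02,"grip": 1}
    - {"wx": 0,"wy": 0,"wz": 0,"tx": 0.062,"ty": -0.0875,"tz": 0.02,"grip": 1}
    - {"wx": 0,"wy": 0,"wz": 0,"tx": 0,"ty": 0,"tz": 0.08,"grip": 1}
    - {"wx": 0,"wy": 0,"wz": 0,"tx": 0,"ty": 0,"tz": 0.09,"grip": 1}
    - {"wx": 0,"wy": 0,"wz": 0,"tx": 0,"ty": 0,"tz": 0,"grip": 1}

```text
time: 3.1
eef_pos: [0.5176, -0.0806, 0.1045]
tool_rot: [[1.0, 0.0, -0.007], [0.0, -1.0, 0.002], [-0.007, -0.002, -1.0]]
contact_force: [-0.7, 0.2, 0.5]
gripper_width: 0.0001
grip_force: 0.0
```

Emit:
carry_out:
  motion:
    - {"wx": 0,"wy": 0,"wz": 0,"tx": 0.005,"ty": 0,"tz": 0.015,"grip": 1}
    - {"wx": 0,"wy": 0,"wz": 0,"tx": 0,"ty": 0,"tz": 0.015,"grip": 1}
    - {"wx": 0,"wy": 0,"wz": 0,"tx": 0,"ty": 0,"tz": 0.01,"grip": 1}
    - {"wx": 0,"wy": 0,"wz": 0,"tx": 0,"ty": 0,"tz": 0.0025,"grip": 1}
    - {"wx": 0,"wy": 0,"wz": 0,"tx": 0,"ty": 0,"tz": 0,"grip": 1}
    - {"wx": 0,"wy": 0,"wz": 0,"tx": 0,"ty": 0,"tz": 0,"grip": 1}

```text
time: 3.85
eef_pos: [0.5227, -0.0816, 0.0905]
tool_rot: [[1.0, -0.0, 0.0], [-0.0, -1.0, -0.0], [0.0, 0.0, -1.0]]
contact_force: [0.0, 0.3, 0.1]
gripper_width: 0.0001
grip_force: 0.0
```

Emit:
carry_out:
  motion:
    - {"wx": 0,"wy": 0,"wz": 0,"tx": 0,"ty": 0,"tz": 0.01,"grip": 1}
    - {"wx": 0,"wy": 0,"wz": 0,"tx": 0,"ty": 0,"tz": 0.005,"grip": 1}
    - {"wx": 0,"wy": 0,"wz": 0,"tx": 0,"ty": 0,"tz": 0.0025,"grip": 1}
    - {"wx": 0,"wy": 0,"wz": 0,"tx": 0,"ty": 0,"tz": 0.0025,"grip": 1}
    - {"wx": 0,"wy": 0,"wz": 0,"tx": 0,"ty": 0,"tz": 0,"grip": 1}

```text
time: 4.47
eef_pos: [0.5225, -0.0816, 0.0822]
tool_rot: [[1.0, -0.0, -0.0], [-0.0, -1.0, 0.0], [-0.0, -0.0, -1.0]]
contact_force: [-0.6, 0.4, -0.1]
gripper_width: -0.0004
grip_force: 0.0
```

Emit:
carry_out:
  motion:
    - {"wx": 0,"wy": 0,"wz": 0,"tx": 0,"ty": 0,"tz": 0.0025,"grip": 1}
    - {"wx": 0,"wy": 0,"wz": 0,"tx": 0,"ty": 0,"tz": 0,"grip": 1}

```text
time: 4.72
eef_pos: [0.5227, -0.0816, 0.0815]
tool_rot: [[1.0, -0.0, 0.0], [-0.0, -1.0, -0.0], [0.0, 0.0, -1.0]]
contact_force: [-0.1, -0.3, 1.4]
gripper_width: 0.0001
grip_force: 0.5
```

Emit:
carry_out:
  motion:
    - {"wx": 0,"wy": 0,"wz": 0,"tx": 0,"ty": 0,"tz": 0.0025,"grip": 1}
    - {"wx": 0,"wy": 0,"wz": 0,"tx": 0,"ty": 0,"tz": 0,"grip": 1}

```text
time: 4.97
eef_pos: [0.5226, -0.0816, 0.0806]
tool_rot: [[1.0, -0.0, 0.0], [-0.0, -1.0, -0.0], [0.0, 0.0, -1.0]]
contact_force: [-0.9, -0.0, 3.3]
gripper_width: -0.0001
grip_force: 2.0
```

Emit:
carry_out:
  motion:
    - {"wx": 0,"wy": 0,"wz": 0,"tx": 0,"ty": 0,"tz": 0.0025,"grip": 1}
    - {"wx": 0,"wy": 0,"wz": 0,"tx": 0,"ty": 0,"tz": 0,"grip": 1}

```text
time: 5.22
eef_pos: [0.5226, -0.0816, 0.0794]
tool_rot: [[1.0, -0.0, 0.0], [-0.0, -1.0, -0.0], [0.0, 0.0, -1.0]]
contact_force: [-1.0, 0.3, 3.4]
gripper_width: 0.0
grip_force: 2.1
```

Emit:
carry_out:
  motion:
    - {"wx": 0,"wy": 0,"wz": 0,"tx": 0,"ty": 0,"tz": 0.0025,"grip": 1}
    - {"wx": 0,"wy": 0,"wz": 0,"tx": 0,"ty": 0,"tz": 0,"grip": 1}

```text
time: 5.48
eef_pos: [0.5226, -0.0816, 0.0782]
tool_rot: [[1.0, -0.0, 0.0], [-0.0, -1.0, -0.0], [0.0, 0.0, -1.0]]
contact_force: [-0.3, -0.2, 3.6]
gripper_width: -0.0001
grip_force: 1.8
```

Emit:
carry_out:
  motion:
    - {"wx": 0,"wy": 0,"wz": 0,"tx": 0,"ty": 0,"tz": 0.0025,"grip": 1}
    - {"wx": 0,"wy": 0,"wz": 0,"tx": 0,"ty": 0,"tz": 0.0025,"grip": 1}
    - {"wx": 0,"wy": 0,"wz": 0,"tx": 0,"ty": 0,"tz": 0,"grip": 1}

```text
time: 5.85
eef_pos: [0.5227, -0.0816, 0.0762]
tool_rot: [[1.0, -0.0, 0.0], [-0.0, -1.0, -0.0], [0.0, 0.0, -1.0]]
contact_force: [0.2, -0.1, 2.6]
gripper_width: -0.0002
grip_force: 1.6
```

Flap 4 has gone down 6 mm under about 3 N, so it is the free one. I'll push it in and away.

Emit:
carry_out:
  motion:
    - {"wx": 0,"wy": 0,"wz": 0,"tx": 0.0025,"ty": 0,"tz": 0.01,"grip": 1}
    - {"wx": 0,"wy": 0,"wz": 0,"tx": 0.0025,"ty": 0,"tz": 0.01,"grip": 1}
    - {"wx": 0,"wy": 0,"wz": 0,"tx": 0.005,"ty": 0,"tz": 0.01,"grip": 1}
    - {"wx": 0,"wy": 0,"wz": 0,"tx": 0.005,"ty": 0,"tz": 0.01,"grip": 1}
    - {"wx": 0,"wy": 0,"wz": 0,"tx": 0,"ty": 0,"tz": 0,"grip": 1}

```text
time: 6.48
eef_pos: [0.5279, -0.0814, 0.0593]
tool_rot: [[1.0, -0.0, -0.001], [-0.0, -1.0, 0.0], [-0.001, -0.0, -1.0]]
contact_force: [-1.5, 0.5, 0.6]
gripper_width: -0.0004
grip_force: 0.6
```

Emit:
carry_out:
  motion:
    - {"wx": 0,"wy": 0,"wz": 0,"tx": 0.005,"ty": 0,"tz": 0.01,"grip": 1}
    - {"wx": 0,"wy": 0,"wz": 0,"tx": 0.005,"ty": 0,"tz": 0.01,"grip": 1}
    - {"wx": 0,"wy": 0,"wz": 0,"tx": 0.005,"ty": 0,"tz": 0.01,"grip": 1}
    - {"wx": 0,"wy": 0,"wz": 0,"tx": 0.005,"ty": 0,"tz": 0.01,"grip": 1}
    - {"wx": 0,"wy": 0,"wz": 0,"tx": 0,"ty": 0,"tz": 0,"grip": 1}

```text
time: 7.1
eef_pos: [0.538, -0.0816, 0.0444]
tool_rot: [[1.0, -0.0, 0.003], [-0.0, -1.0, -0.0], [0.003, 0.0, -1.0]]
contact_force: [0.6, -0.6, 0.3]
gripper_width: 0.0001
grip_force: 0.0
```

Emit:
carry_out:
  motion:
    - {"wx": 0,"wy": 0,"wz": 0,"tx": 0.005,"ty": 0,"tz": 0.005,"grip": 1}
    - {"wx": 0,"wy": 0,"wz": 0,"tx": 0.005,"ty": 0,"tz": 0.0025,"grip": 1}
    - {"wx": 0,"wy": 0,"wz": 0,"tx": 0.005,"ty": 0,"tz": 0,"grip": 1}
    - {"wx": 0,"wy": 0,"wz": 0,"tx": 0,"ty": 0,"tz": 0,"grip": 1}

```text
time: 7.6
eef_pos: [0.5418, -0.0815, 0.0409]
tool_rot: [[1.0, 0.0, -0.002], [0.0, -1.0, 0.0], [-0.002, -0.0, -1.0]]
contact_force: [-3.7, -1.1, 3.0]
gripper_width: -0.0002
grip_force: 2.2
```

```bash
python3 - <<'E'
from h import *
for n in ["scene","side"]:
    p=r.get_image(n); P,ok=cloud(p)
    m=ok&(P[...,0]>.57)&(P[...,0]<.61)&(abs(P[...,1]+.081)<.033)&(P[...,2]>.083)&(P[...,2]<.12)
    q=P[m]; print(n,len(q),np.round(np.percentile(q,[0,50,95,100],0),3) if len(q) else "")
    cv2.imwrite(f"pics/b_{n}.png",cv2.resize(p["color"][100:290,150:380,::-1],None,fx=2.5,fy=2.5))
E
```

```text
scene 28 [[ 0.573 -0.099  0.083]
 [ 0.576 -0.094  0.089]
 [ 0.58  -0.089  0.096]
 [ 0.581 -0.087  0.097]]
side 20 [[ 0.571 -0.11   0.083]
 [ 0.576 -0.051  0.086]
 [ 0.603 -0.049  0.093]
 [ 0.605 -0.048  0.095]]
```

View pics/b_side.png

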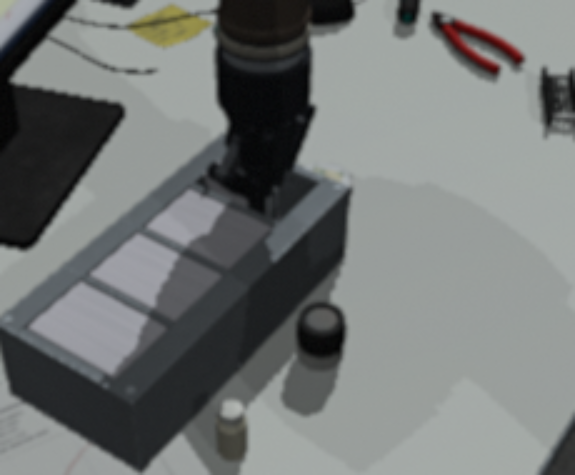

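The right-most bay is open with the fingers in it (260,195). The flap looks to be at 60–67°, so I'll push it a little further.

Emit:
carry_out:
  motion:
    - {"wx": 0,"wy": 0,"wz": 0,"tx": 0.005,"ty": 0,"tz": 0,"grip": 1}
    - {"wx": 0,"wy": 0,"wz": 0,"tx": 0.0025,"ty": 0,"tz": 0,"grip": 1}
    - {"wx": 0,"wy": 0,"wz": 0,"tx": 0,"ty": 0,"tz": 0,"grip": 1}

```text
time: 8.07
eef_pos: [0.5436, -0.0815, 0.0401]
tool_rot: [[1.0, 0.0, -0.004], [0.0, -1.0, 0.0], [-0.004, -0.0, -1.0]]
contact_force: [-4.5, -1.1, 2.0]
gripper_width: 0.0001
grip_force: 2.3
```

Emit:
carry_out:
  motion:
    - {"wx": 0,"wy": 0,"wz": 0,"tx": 0.0025,"ty": 0,"tz": 0,"grip": 1}
    - {"wx": 0,"wy": 0,"wz": 0,"tx": 0,"ty": 0,"tz": 0,"grip": 1}

```text
time: 8.32
eef_pos: [0.5442, -0.0815, 0.0399]
tool_rot: [[1.0, 0.0, -0.005], [0.0, -1.0, 0.0], [-0.005, -0.0, -1.0]]
contact_force: [-5.1, -1.5, 0.1]
gripper_width: 0.0003
grip_force: 2.4
```

Emit:
carry_out:
  motion:
    - {"wx": 0,"wy": 0,"wz": 0,"tx": 0.005,"ty": 0,"tz": 0,"grip": 1}
    - {"wx": 0,"wy": 0,"wz": 0,"tx": 0,"ty": 0,"tz": 0,"grip": 1}

```text
time: 8.57
eef_pos: [0.5455, -0.0814, 0.0394]
tool_rot: [[1.0, 0.0, -0.006], [0.0, -1.0, 0.001], [-0.006, -0.001, -1.0]]
contact_force: [-5.7, -2.3, -0.7]
gripper_width: -0.0005
grip_force: 2.4
```

Emit:
carry_out:
  motion:
    - {"wx": 0,"wy": 0,"wz": 0,"tx": 0,"ty": 0,"tz": 0,"grip": 1}

```text
time: 8.7
eef_pos: [0.5455, -0.0814, 0.0394]
tool_rot: [[1.0, 0.0, -0.006], [0.0, -1.0, 0.001], [-0.006, -0.001, -1.0]]
contact_force: [-5.3, -2.6, -1.1]
gripper_width: -0.0003
grip_force: 2.3
```

Emit:
carry_out:
  motion:
    - {"wx": 0,"wy": 0,"wz": 0,"tx": -0.0125,"ty": 0,"tz": 0,"grip": 1}
    - {"wx": 0,"wy": 0,"wz": 0,"tx": -0.02,"ty": 0,"tz": 0,"grip": 1}
    - {"wx": 0,"wy": 0,"wz": 0,"tx": -0.0125,"ty": 0,"tz": -0.02,"grip": 1}
    - {"wx": 0,"wy": 0,"wz": 0,"tx": 0,"ty": 0,"tz": -0.05,"grip": 1}
    - {"wx": 0,"wy": 0,"wz": 0,"tx": 0,"ty": 0,"tz": -0.1,"grip": 1}
    - {"wx": 0,"wy": 0,"wz": 0,"tx": 0,"ty": 0,"tz": -0.1,"grip": 1}
    - {"wx": 0,"wy": 0,"wz": 0,"tx": -0.08,"ty": 0.05,"tz": -0.1,"grip": 1}
    - {"wx": 0,"wy": 0,"wz": 0,"tx": -0.1,"ty": 0.08,"tz": -0.05,"grip": 1}
    - {"wx": 0,"wy": 0,"wz": 0,"tx": -0.08,"ty": 0.1,"tz": 0,"grip": 1}
    - {"wx": 0,"wy": 0,"wz": 0,"tx": 0,"ty": 0,"tz": 0,"grip": 1}

```text
time: 9.95
eef_pos: [0.4252, -0.1755, 0.2106]
tool_rot: [[1.0, -0.005, 0.002], [-0.005, -1.0, -0.002], [0.002, 0.002, -1.0]]
contact_force: [0.2, 0.1, 0.0]
gripper_width: 0.0002
grip_force: 0.0
```

```bash
python3 - <<'E'
from h import *
ims=[]
for n in ["scene","side"]:
    p=r.get_image(n); P,ok=cloud(p)
    m=ok&(P[...,0]>.52)&(P[...,0]<.60)&(abs(P[...,1]+.079)<.024)&(P[...,2]>.03)&(P[...,2]<.12)
    q=P[m][:,[0,2]]
    if len(q)>10:
        f=cv2.fitLine(q.astype(np.float32),cv2.DIST_HUBER,0,.001,.001).ravel(); print(n,len(q),q.min(0),q.max(0),np.degrees(np.arctan2(f[1],f[0])))
    ims.append(cv2.resize(p["color"][100:290,150:380,::-1],None,fx=1.7,fy=1.5))
    for l in ["loupe","small_vial","grease_tin"]:
        d=r.regions_of(p,l)[:1]
        if d: print(n,l,round(d[0]["p"],2),np.round(np.median(P[d[0]["pixels"]&ok],0),3))
cv2.imwrite("pics/c.png",np.hstack(ims))
E
```

```text
scene 397 [0.55255512 0.03184897] [0.59852261 0.09715362] 69.60823
scene loupe 0.55 [ 0.429 -0.018  0.036]
scene small_vial 0.45 [0.434 0.101 0.03 ]
scene grease_tin 0.59 [ 0.532 -0.179  0.025]
side 431 [0.54998348 0.03198751] [0.59997033 0.09741338] 70.55949
side loupe 0.82 [ 0.429 -0.     0.037]
side small_vial 0.7 [0.433 0.115 0.029]
```

View pics/c.png

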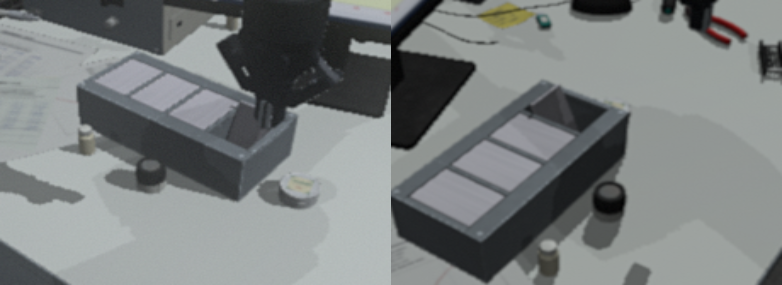

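The right-most flap stands open at about 70° (left view near 240,125; right view near 560,105). The bystanders have not moved and the arm is clear.

```bash
python3 -c "
from cell import r
print(r.hand_in())"
```

```text
the job is handed in; nothing more can be done
None
```

The right-most flap (flap 4) was the unlatched one, so I tested no others; it now stands open at about 70° (camera depth), the loupe, vial and tin have not moved, and the job is handed in.

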